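# Feed the slide carriage home in the imager

## Task

Bring the loaded slide carriage of the imager under its lens: squeeze the two-part grip to free the catch, slide the carriage in below the overhanging hood, and leave it at the reading end with its catch snapped home by itself, so that it cannot be moved. The slide tray must stay seated flat in the carriage, the lens housing must not be knocked, and the other things on the bench stay where they are.

Things in the scene. Friction and masses are not known exactly. Their poses are not given: they have to be found in the camera images.
- imager: white bench slide imager, 360 (x) x 220 (y) x 260 mm, fixed to the bench. Origin: centre of its underside. x: direction of feed (from the loading end nearer the robot in under the lens); y to the left of that; z up. Base plate top at z = 16 mm, two guide rails (y +-75 mm) up to 24 mm; covered catch rail along y = -43 to -65 mm, x -150 to 140 mm, top at 32 mm
- lens_housing: fixed upper part of the imager, same origin and axes. Hood x -7 to 180, y +-109, z 175 to 260 mm. Cheeks on both sides x 50 to 170, |y| 86 to 108 mm, from base to hood. Cross-beam with the lens x 65 to 115 mm, underside at z = 57 mm, 9 mm over the tray
- hood_edge (a point): middle of the lower front edge of the hood, 175 mm above the bench. It overhangs: with the carriage home, the grip stands about 12 mm behind this edge, so a gripper pointing straight down strikes the hood there; lean the tool back towards the loading end (-x), by some 35 to 45 degrees when gripping
- carriage (a joint): how far the carriage is fed in along the imager's +x, in m: 0 at the loading end where the catch holds it, end of travel 0.130. It slides with about 2 N of friction when the catch is free
- catch (a joint): the squeezed half of the grip with the catch roller; m along the imager's +y. 0: snapped into a notch of the catch rail, carriage locked both ways with 1.5 mm of play; about 0.006: riding on the rail; 0.008: squeezed to its stop, carriage free. A spring returns it (4 N at 0, 8 N at 0.008). There are two notches only, at the loading end (carriage = 0) and at the reading end
- catch_rail (a point): point on the rail cover beside the catch roller when carriage = 0.110. The reading notch is hidden under this cover and adjusted to the optics: it lies anywhere from carriage = 0.102 to 0.118 and must be felt for. With the grip not squeezed the roller rides on the rail and drops in by itself as it comes past, from either side; the carriage then stops dead. Squeezed, it runs past
- grip (a point): middle of the carriage's two-part black grip, 62 mm above the bench, moving with the carriage; axes as the imager's. Grip from z = 37 to 87 mm over the bench. Fixed half: y +1 to +15, x +-15 mm from here. Squeezed half (catch): x +-13 mm, y -23 to -9 mm at rest, -15 to -1 mm squeezed: close the fingers along y to a width of 30 mm, 20 N or more. Free beside it above z = 38 mm
- thumb_plate (a point): centre of the front face of the thumb plate, 21 mm in front of (-x) the grip's middle, 62 mm above the bench. Ribbed upright plate 28 mm wide (y), 50 mm high, 7 mm thick, part of the fixed half of the grip: pushing it along +x moves the carriage and leaves the catch free to drop in
- seat (a point): centre of the carriage's seat, where tray_center lies when the tray is seated: 85 mm along +x from the grip's middle, 43 mm above the bench. Carriage deck 100 x 150 mm, top at z = 38 mm, with a 5 mm rim round the seat
- tray_center (a point): centre of the loose aluminium slide tray (86 x 128 x 10 mm, four glass slides in it, about 150 g), lying in the carriage's seat
- slide_box: closed blue slide box 92 x 99 x 36 mm standing beside the imager, a bystander; origin under its centre
- timer: small white timer 68 x 62 x 19 mm, a bystander; origin under its centre
- forceps: steel forceps 15 x 124 x 8 mm lying in front of the imager, a bystander; origin under its centre
- stain_jar0: dark jar with light lid, 53 mm across, 100 mm high, beside the imager, a bystander; origin under its centre

How it is judged:
By the outcome, as a careful person would: the job done as asked, in the order asked, and still so for the second after the job is handed in, with the robot touching nothing.
It also fails if it takes over 40 s, if anything falls off the work surface, if the arm or the gripper's body presses on something with over 40 N, if the wrist force passes 120 N, or if a joint passes its speed limit or range.

## Robot

A 6-joint arm with a two-finger parallel gripper is mounted at the origin on a cart in front of the work surface, level with it; the furniture and walls round the work are solid. World frame = base frame: x ahead of the robot, y to its left, z up, the work surface at z = 0. Lengths are in mm, angles in rad, forces in N, time in s.
With the tool pointing down it reaches from about 275 to 1000 mm from the base axis. Payload 8.4 kg.
Tool frame: the origin (TCP) lies at the very end of the fingers, on their centre line; the grasp point (between the pads) lies r.hold_point_z behind it (r.hold_point_z is the distance from the TCP to the grasp point, in mm); x points along the fingers, z is the direction in which the jaws open and shut, and the axes are right-handed (so a half turn about x gives the same grasp; the last joint's range is limited). The gripper opens to 85 mm and grips with 20 to 120 N. Pads are 22 mm wide; open, the fingers measure 114 mm over their backs; the gripper's body (76 mm by 85 mm) begins 54 mm behind the grasp point. The pads swing forward as they close: fully open they stand 13 mm farther back than shut.
Start: joints at [1.107, 0.353, 1.633, -0, 1.155, -0.002], TCP at [278.474, 559.535, 196.081] pointing down, gripper open.
Joint ranges: [-2.63, 2.63], [-0.92, 2.1], [0.06, 2.66], [-1.3, 4.44], [0, 2.69], [-3.02, 3.02]. Speed limits (rad/s): [2.22, 2.22, 2.79, 3.14, 3.14, 3.14].

## Interface

Orientations are given as [roll, pitch, yaw] about the fixed x, y, z axes, in that order (R = Rz(yaw) Ry(pitch) Rx(roll)).
In Python, from rig import r gives the robot as it stands.
- The arm moves only by the tool jog_arm, never from a script. Its argument "series" is a list of rows, each a list of 7 numbers: the turn, a rotation vector about the tool's x, y, z in degrees, then the shift along the tool's x, y, z in cm, then the opening, from 0 (shut) to 1 (fully open). In form: [[wx, wy, wz, tx, ty, tz, fingers], ...]. A call has 1 to 20 rows; each row shifts and turns the commanded pose from where the row before left it, along the tool's axes as they then stand; what a row does not reach is not made up. A row lasts 1/10 s, in which the tool goes at most 50 mm and 8.59 degrees, less where a joint would pass 70% of its speed; a pose out of reach is approached as far as the arm can. A call with a gripper value outside its range is refused whole. The fingers move at their own pace and stop on an object; "force" is the grip in N (left out, the last holds). Time passes only in rows, so rows that do not move let the fingers close. It gives the time, the measured TCP pose, the force and the opening at its end, in the units of the state.
- r.sense(): the state, without advancing time (a new reading comes with each control period).
- r.grab_frame(name): name is "scene" or "top"; returns (picture, depth): 420x560x3 uint8, red, green, blue; 420x560 float32, mm along the optical axis (not along the pixel's ray), 0 where there is no reading.
- r.get_calibration(name): a dict with "mtx" (3x3 intrinsics, pixels), "position" and "rotation" of the camera in the world. Camera axes: x right, y down, z forward; pixel columns grow to the right and rows downward; lengths in mm; the calibration is good to about 2 mm. A picture is of the moment at which its call begins. get_calibration takes no time and is no camera call.
- r.sign_off(): hands the job in, once; it reports no verdict.
The state is a dict: "clock": time; "qpos": joint angles; "qvel": joint speeds; "joint_efforts": joint torques, N m; "eef_pos": TCP position; "tcp_rot": TCP orientation; "contact_force": force on the tool from outside, world axes, zero at the start; "wrist_torque": the same for the moment, N m; "opening": opening from 0.0 (shut) to 1.0 (fully open).
Only numpy, scipy, OpenCV 4.12 (cv2) and the standard library are available. Lean on these libraries where they do the work, as an engineer would, in place of code of your own. Each camera call takes 0.05 s, during which the arm holds its last target.

## Working session

There is one attempt and no reset: what is moved stays moved. The work goes in short steps, Python scripts to look and compute and a tool call to move; the robot and the scene stay as the last step left them, time stands still between calls to the robot, and variables do not carry over. Pictures are saved under pics/ and viewed, and the job is handed in when it is done.

Besides the shell and the picture viewer there is one more tool, called after ">>>" as a command line: name --pt "numbers of a row" for each row, then --argument value for the rest. jog_arm: Moves the arm, as the interface text tells. Its arguments: {"type":"object","properties":{"series":{"type":"array"},"force":{"type":"number"}},"required":["series"]}

```bash
ls; mkdir -p pics
python3 - <<'E'
from rig import r
import cv2,numpy as np
print(r.sense(), r.hold_point_z)
for n in("scene","top"):
    p,d=r.grab_frame(n); np.savez(f'pics/{n}0.npz',p=p,d=d)
    cv2.imwrite(f'pics/{n}0.png',p[:,:,::-1]); c=r.get_calibration(n); print(n,c)
E
```

```text
pics
{'clock': 0.0, 'qpos': array([ 1.10658753e+00,  3.53653914e-01,  1.63417546e+00,  1.47349158e-05,
        1.15519760e+00, -2.42075374e-03]), 'qvel': array([-0.00025083,  0.00038299, -0.00057045, -0.00029807, -0.00108518,
       -0.00018036]), 'joint_efforts': array([ 1.47602783e-03, -6.05251193e+01, -3.42070985e+01,  9.11422353e-05,
        9.21582221e-03,  8.54442874e-06]), 'eef_pos': array([278.22890844, 559.03971765, 195.34043649]), 'tcp_rot': array([ 3.12977958,  1.56936194, -2.0444034 ]), 'contact_force': array([0.23884621, 0.81431826, 0.44945697]), 'wrist_torque': array([-0.03440724,  0.06238497, -0.02567487]), 'opening': 0.9987176546214764} 18.700000000000003
scene {'mtx': array([[418.18973069,   0.        , 275.91545859],
       [  0.        , 418.18973069, 204.39958783],
       [  0.        ,   0.        ,   1.        ]]), 'position': array([-17.94148002, 541.25076669, 544.77512839]), 'rotation': array([-2.07905397, -0.00917868, -2.27819417])}
top {'mtx': array([[385.90198549,   0.        , 279.04032554],
       [  0.        , 385.90198549, 207.32892048],
       [  0.        ,   0.        ,   1.        ]]), 'position': array([449.22786912,  66.617433  , 963.1274767 ]), 'rotation': array([-3.02176413,  0.02396658, -1.58964266])}
```

View pics/scene0.png

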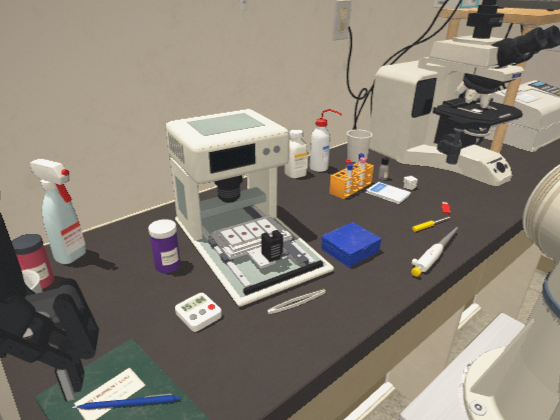

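View pics/top0.png

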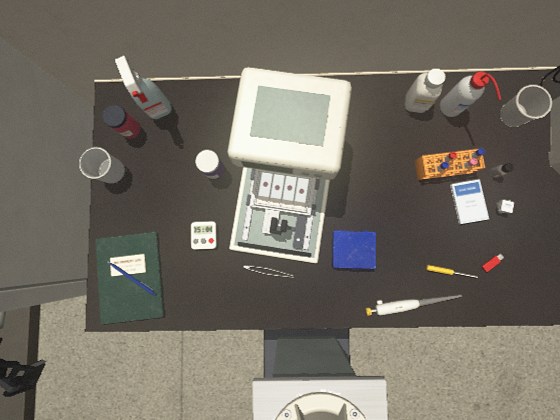

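The scene view shows the imager with its black grip at about (272,246). In the top view the grip is at about (278,228), with the imager's front edge near row 257. Next I'll measure these from depth.

```bash
cat > h.py <<'E'
import numpy as np,cv2
from scipy.spatial.transform import Rotation as Ro
from rig import r
def cloud(n,d):
    c=r.get_calibration(n);K=c['mtx'];R=Ro.from_euler('xyz',c['rotation']).as_matrix()
    v,u=np.mgrid[:d.shape[0],:d.shape[1]]
    P=np.stack([(u-K[0,2])/K[0,0]*d,(v-K[1,2])/K[1,1]*d,d],-1)@R.T+c['position']
    P[d<=0]=np.nan
    return P
E
python3 - <<'E'
from h import *
for n in("top","scene"):
    z=np.load(f'pics/{n}0.npz');p,d=z['p'],z['d'];P=cloud(n,d)
    g=cv2.cvtColor(p,cv2.COLOR_RGB2GRAY)
    if n=="top":
        print('bench',[P[v,u].round(1) for v,u in((200,380),(300,300),(100,210))])
        # hood top
        m=(np.abs(P[...,2]-260)<12)
        pts=P[m][:,:2].astype(np.float32);print('hood top',cv2.minAreaRect(pts),np.nanmedian(P[m][:,2]))
        m=((P[...,2]>10)&(P[...,2]<35)); m[:, :225]=0;m[:,335:]=0;m[:165]=0;m[270:]=0
        pts=P[m][:,:2].astype(np.float32);print('base',cv2.minAreaRect(pts),cv2.boxPoints(cv2.minAreaRect(pts)))
        m=((P[...,2]>75)&(P[...,2]<100)); m[:, :240]=0;m[:,320:]=0;m[:195]=0;m[260:]=0
        pts=P[m];print('grip',len(pts),pts.mean(0),cv2.minAreaRect(pts[:,:2].astype(np.float32)))
    else:
        m=((P[...,2]>45)&(P[...,2]<100)&(g<70)); m[:, :245]=0;m[:,300:]=0;m[:220]=0;m[275:]=0
        pts=P[m];print('grip',len(pts),np.median(pts,0),pts.min(0),pts.max(0))
    x=(cv2.resize(p[150:290,210:350] if n=="top" else p[180:320,190:340],None,fx=4,fy=4,interpolation=cv2.INTER_CUBIC))
    cv2.imwrite(f'pics/{n}0z.png',x[:,:,::-1])
E
```

```text
bench [array([ 578.9, -166.3,   -2.3]), array([336.6,  40.6,  -1.6]), array([854.2, 263.7,  -5.1])]
hood top ((585.2645263671875, 82.50143432617188), (671.2205810546875, 1109.5963134765625), 0.07556241005659103) 259.24614591194484
base ((540.3049926757812, 80.8288345336914), (252.9517822265625, 244.16835021972656), 87.85091400146484) [[413.56387  -40.979965]
 [657.5605   -50.13623 ]
 [667.04614  202.63763 ]
 [423.0495   211.7939  ]]
grip 186 [513.2586321   89.00004779  85.3782712 ] ((512.8485107421875, 87.66909790039062), (38.61201477050781, 35.262237548828125), 76.2395248413086)
grip 453 [502.56857102 100.94073442  74.66667401] [493.41071402  58.67580082  45.0811547 ] [555.65947239 113.26500328  88.52964061]
```

View pics/top0z.png

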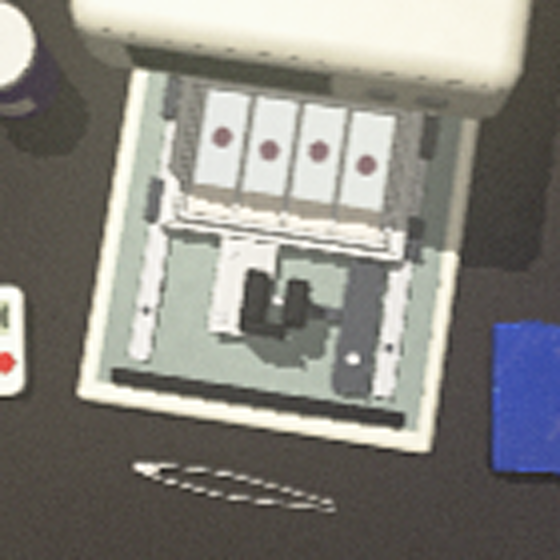

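View pics/scene0z.png

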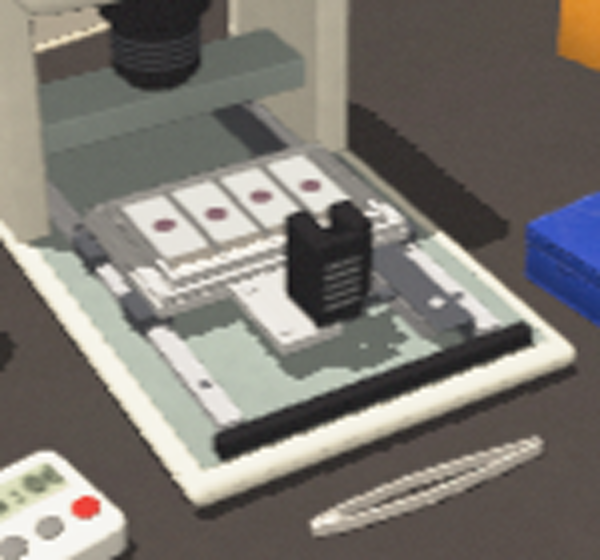

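```bash
cat >> h.py <<'E'
def ray(n,uv,zp):
    c=r.get_calibration(n);R=Ro.from_euler('xyz',c['rotation']).as_matrix()
    q=cv2.undistortPoints(np.array(uv,float).reshape(-1,1,2),c['mtx'],None)[:,0]
    D=np.c_[q,np.ones(len(q))]@R.T;o=c['position']
    return o+D*((zp-o[2])/D[:,2])[:,None]
def proj(n,P):
    c=r.get_calibration(n);R=Ro.from_euler('xyz',c['rotation']).as_matrix()
    q=(np.atleast_2d(P)-c['position'])@R@c['mtx'].T
    return q[:,:2]/q[:,2:]
E
cat > m.py <<'E'
from h import *
z=np.load('pics/top0.npz');p,d=z['p'],z['d']
g=cv2.cvtColor(p,cv2.COLOR_RGB2GRAY).astype(float)
def sub(a,t): # first upward crossing of t
    i=np.argmax(a>t); return i-1+(t-a[i-1])/(a[i]-a[i-1])
T=130
F=[(u,268-sub(g[268:235:-1,u],T)) for u in range(236,312)]
L=[(222+sub(g[v,222:260],T),v) for v in range(172,242)]
Rr=[(334-sub(g[v,334:300:-1],T),v) for v in range(214,256)]
def fit(uv):
    P=ray('top',uv,16)[:,:2]
    for _ in range(3):
        vx,vy,x0,y0=cv2.fitLine(P.astype(np.float32),cv2.DIST_HUBER,0,.01,.01).ravel()
        e=(P-[x0,y0])@[-vy,vx]; k=abs(e)<max(2*e.std(),.5);
        if k.all():break
        P=P[k]
    print(np.degrees(np.arctan2(vy,vx)),x0,y0,'rms',e.std(),len(P));return np.array([vx,vy]),np.array([x0,y0])
f=fit(F);l=fit(L);rr=fit(Rr)
def X(a,b):
    t=np.linalg.solve(np.c_[a[0],-b[0]],b[1]-a[1]);return a[1]+a[0]*t[0]
A,B=X(f,l),X(f,rr);print('FL',A,'FR',B,np.linalg.norm(A-B))
yaw=np.arctan2(*(l[0] if l[0][0]>0 else -l[0])[::-1])
y=np.array([-f[0][1],f[0][0]]);y=y if y[0]>0 else -y
print('yaw',np.degrees(yaw),np.degrees(np.arctan2(y[1],y[0])))
E
python3 m.py
```

```text
80.010704 440.8261 86.35447 rms 0.2435497802812088 56
-9.962669 575.2198 193.78812 rms 0.24697287681538585 68
-10.211155 504.8647 -16.797 rms 0.2199825156659457 42
FL [463.2142 213.4625] FR [425.18558    -2.4444504] 219.23044
yaw -9.962669 -9.989292
```

```bash
cat >> h.py <<'E'
YAW=np.radians(-10.0);O=np.array([621.5,74.3,0])
RI=Ro.from_euler('z',YAW).as_matrix()
toI=lambda P:(np.asarray(P)-O)@RI
toW=lambda P:np.asarray(P)@RI.T+O
E
python3 - <<'E'
from h import *
for n in("top","scene"):
    z=np.load(f'pics/{n}0.npz');p,d=z['p'],z['d'];Q=toI(cloud(n,d))
    g=p.max(2)
    m=(np.abs(Q[...,0]+80)<80)&(np.abs(Q[...,1])<60)&(Q[...,2]>70)&(Q[...,2]<95)
    q=Q[m];print(n,len(q),np.percentile(q,[2,10,50,90,98],axis=0).round(1))
    # warp to image-frame at z=87: render grid
    xs=np.arange(-170,0,0.5);ys=np.arange(60,-60,-0.5)
    G=np.stack(np.meshgrid(xs,ys),-1);W=toW(np.c_[G.reshape(-1,2),np.full(G[...,0].size,87.)])
    uv=proj(n,W).astype(np.float32).reshape(*G.shape[:2],2)
    im=cv2.remap(p,uv[...,0],uv[...,1],cv2.INTER_CUBIC)
    im=cv2.resize(im,None,fx=2,fy=2)
    for k,x in enumerate(range(-170,0,10)): cv2.putText(im,str(x),(k*40,10),0,.35,(255,0,0));cv2.line(im,(k*40,0),(k*40,480),(255,0,0) if x%50==0 else (0,120,0),1)
    for y in range(-50,60,10): cv2.putText(im,str(y),(0,(60-y)*4),0,.35,(255,0,0));cv2.line(im,(0,(60-y)*4),(680,(60-y)*4),(255,0,0)if y==0 else (0,120,0),1)
    cv2.imwrite(f'pics/{n}0w.png',im[:,:,::-1])
E
```

```text
top 197 [[-126.6  -24.    71.6]
 [-124.2  -21.    82. ]
 [-109.7   -0.5   85.4]
 [ -95.9   10.2   87.6]
 [ -92.6   12.5   89.1]]
scene 293 [[-127.9  -20.4   70.6]
 [-126.8  -15.7   73.2]
 [-117.1    4.4   83.8]
 [ -98.6   15.8   87.1]
 [ -93.8   16.5   87.7]]
```

View pics/top0w.png

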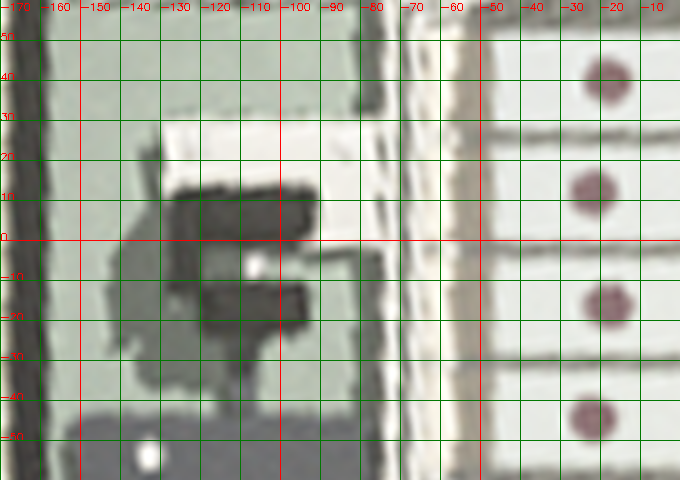

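View pics/scene0w.png

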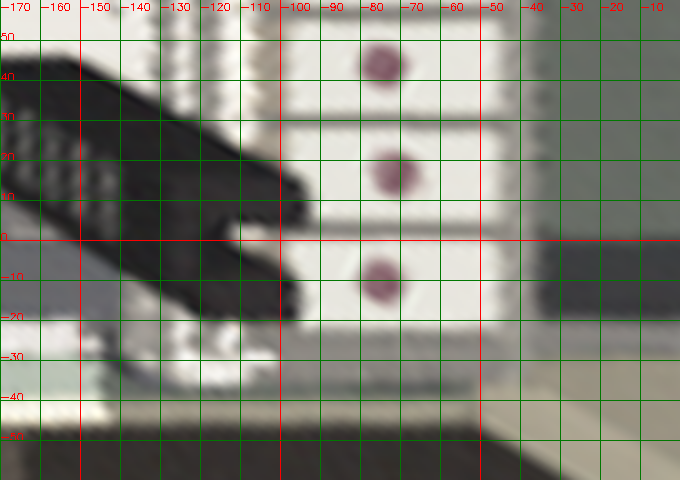

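```bash
cat >> h.py <<'E'
def tgtR(t,sgn=1):
    x=RI@np.array([np.sin(t),0,-np.cos(t)]);z=sgn*RI@np.array([0,1,0]);return np.c_[x,np.cross(z,x),z]
def cur():
    s=r.sense();return s,s['eef_pos'],Ro.from_euler('xyz',s['tcp_rot']).as_matrix()
def tcpW(tilt,grasp_I): # TCP world for grasp point in imager frame
    return toW(np.array(grasp_I)+18.7*np.array([np.sin(tilt),0,-np.cos(tilt)]))
E
python3 - <<'E'
from h import *
s,p,R=cur();print(R.round(3))
for t in(35,40):
  for sg in(1,-1):
    T=tgtR(np.radians(t),sg);rv=Ro.from_matrix(R.T@T).as_rotvec(degrees=True)
    print(t,sg,rv.round(1),np.linalg.norm(rv).round(1))
  g=tcpW(np.radians(t),[-107,0,68]);pre=g-T[:,0]*130
  print('tcp',g,'pre',pre,'shift tool cm at down',(R.T@(pre-p)/10).round(2))
# bystander positions
for n,(u,v),z in(("jar",(207,160),100),("timer",(204,235),19),("box",(355,250),36),("forceps",(269,271),8)): print(n,ray('top',[(u,v)],z).round(0))
E
```

```text
[[-0.001 -0.895  0.446]
 [-0.001  0.446  0.895]
 [-1.    -0.    -0.001]]
35 1 [-15.9  -5.1 -34.8] 38.6
35 -1 [156.6 -49.4   7.2] 164.3
tcp [526.68849958  91.01782561  52.68185677] pre [453.25637179 103.96589099 159.17162253] shift tool cm at down [  3.67 -35.95 -32.94]
40 1 [-15.8  -5.8 -39.7] 43.1
40 -1 [154.4 -56.2   8.2] 164.6
tcp [527.96308597  90.79308164  53.67496891] pre [445.67019717 105.30353825 153.26074652] shift tool cm at down [  4.26 -35.21 -33.16]
jar [[667. 249. 100.]]
timer [[499. 273.  19.]]
box [[455. -92.  36.]]
forceps [[408. 115.   8.]]
```

>>> jog_arm --pt "0 0 0 -0.3 -1.8 -1.6 1" --pt "0 0 0 -0.3 -3.4 -3.1 1" --pt "0 0 0 -0.3 -3.5 -3.2 1" --pt "0 0 0 -0.3 -3.5 -3.2 1" --pt "0 0 0 -0.3 -3.5 -3.2 1" --pt "0 0 0 -0.3 -3.5 -3.2 1" --pt "0 0 0 -0.3 -3.5 -3.2 1" --pt "0 0 0 -0.3 -3.5 -3.2 1" --pt "0 0 0 -0.3 -3.4 -3.2 1" --pt "0 0 0 0 -2.8 -2.6 1" --pt "0 0 0 0 -1.6 -1.5 1" --pt "0 0 0 0 0 0 1"

```text
clock: 1.3
eef_pos: [444.4, 126.5, 223.0]
tcp_rot: [-2.76, 1.57, -1.655]
contact_force: [1.1, 0.0, 0.5]
opening: 0.999
```

Run:
```python
from h import *
s,p,R=cur();print(s['qpos'].round(3));print(R.round(3))
T=tgtR(np.radians(40));print(Ro.from_matrix(R.T@T).as_rotvec(degrees=True).round(1))
g=tcpW(np.radians(40),[-107,0,68]);pre=g-T[:,0]*130
print((T.T@(pre-p)/10).round(2))
```

```text
[ 2.750e-01  6.600e-02  1.936e+00 -1.000e-03  1.139e+00 -8.310e-01]
[[-0.    -0.894  0.448]
 [-0.001  0.448  0.894]
 [-1.    -0.    -0.001]]
[-15.9  -5.8 -39.7]
[ 5.66  4.1  -2.06]
```

>>> jog_arm --pt "-2.6 -1 -6.6 0 0 0 1" --pt "-2.7 -1 -6.6 0 0 0 1" --pt "-2.6 -0.9 -6.6 0 0 0 1" --pt "0 0 0 0 0 0 1"

```text
clock: 1.7
eef_pos: [440.4, 129.1, 221.6]
tcp_rot: [-1.499, 1.222, -0.247]
contact_force: [-0.9, -0.7, -0.7]
opening: 1.001
```

```bash
cat > k.py <<'E'
from h import *
from scipy.optimize import least_squares
D=[([1.10658753e+00,3.53653914e-01,1.63417546e+00,1.47e-05,1.15519760,-2.42075374e-03],[278.229,559.04,195.34],[3.12977958,1.56936194,-2.0444034])]
import json,os
if os.path.exists('d.json'): D+=json.load(open('d.json'))
s,p,R=cur();D.append((s['qpos'].tolist(),p.tolist(),s['tcp_rot'].tolist()))
json.dump(D[1:],open('d.json','w'))
def E(ax,a):return Ro.from_euler(ax,a).as_matrix()
def fk(q,P,s4,s6,th6=0):
    off,h,a,b,eo,L,d4=P
    A=E('z',q[0]);p=np.array([0,0,h])+A@[off,0,0]
    A=A@E('y',q[1]);p=p+A@[0,0,a]
    A=A@E('y',q[2]);p=p+A@[eo,0,b]
    A=A@E('z',s4*q[3])@E('y',q[4]);p=p+A@[0,0,L]
    A=A@E('z',s6*q[5])
    # tool x = A z ; tool z= +- A y
    x=A[:,2];z=A[:,1]
    return p,np.c_[x,np.cross(z,x),z]
if __name__=='__main__':
    for q,p,e in D: print(np.round(q,3),np.round(p,1))
    for s4 in(1,-1):
      for s6 in (1,-1):
        def res(P):
            o=[]
            for q,p,e in D:
                pp,A=fk(q,P,s4,s6);R=Ro.from_euler('xyz',e).as_matrix()
                o+=list(pp-p)+list(300*(A[:,0]-R[:,0]))
            return np.array(o+list(0.01*(P-[0,130,570,470,0,280,0])))
        f=least_squares(res,[0,130,570,470,0,280,0.])
        pp,A=fk(D[-1][0],f.x,s4,s6);print(s4,s6,f.x.round(1),f.cost, (A.T@Ro.from_euler('xyz',D[-1][2]).as_matrix()).round(2).tolist())
E
python3 k.py
```

```text
[ 1.107  0.354  1.634  0.     1.155 -0.002] [278.2 559.  195.3]
[ 0.467 -0.099  2.155 -0.305  0.84  -0.608] [440.4 129.1 221.6]
1 1 [ -4.6 169.3 580.5 451.6 -38.7 371.    0. ] 1.715923406147926 [[1.0, -0.0, -0.0], [-0.0, -0.0, -1.0], [0.0, 1.0, -0.0]]
1 -1 [ -4.6 169.3 580.5 451.6 -38.7 371.    0. ] 1.715923406147926 [[1.0, -0.0, -0.0], [0.0, 0.94, -0.35], [0.0, 0.35, 0.94]]
-1 1 [1055.1 -127.9  153.3 -369.   361.7 -363.5    0. ] 9173.581586189597 [[0.9, 0.3, 0.32], [0.17, 0.43, -0.89], [-0.4, 0.85, 0.34]]
-1 -1 [1055.1 -127.9  153.3 -369.   361.7 -363.5    0. ] 9173.581586189597 [[0.9, 0.3, 0.32], [-0.32, 0.95, 0.01], [-0.3, -0.11, 0.95]]
```

```bash
cat > ik.py <<'E'
from k import *
P=[-4.6,169.3,580.5,451.6,-38.7,371,0]
F=np.array([[1,0,0],[0,0,-1],[0,1,0.]])
lo=np.array([-2.63,-.92,.06,-1.3,0,-3.02]);hi=np.array([2.63,2.1,2.66,4.44,2.69,3.02])
def ik(pw,R,q0):
    def res(q):
        p,A=fk(q,P,1,1);return np.r_[p-pw,300*(A@F-R).ravel()]
    f=least_squares(res,np.clip(q0,lo+.01,hi-.01),bounds=(lo,hi));return f.x,np.sqrt(2*f.cost)
if __name__=='__main__':
    q0=np.array(D[-1][0])
    for sg in (1,-1):
     for t in(15,20,25,30,35,40,45):
      tr=np.radians(t);T=tgtR(tr,sg)
      for c in(-107,-60,-17,5):
        g=tcpW(tr,[c,0,66]); best=None
        for j4 in(-.6,0.5,1.5,2.5,3.5):
          for j6 in (-2,-.6,.8,2):
           for j3 in (1.6,2.2):
            qs=q0.copy();qs[2]=j3;qs[3]=j4;qs[5]=j6
            x,e=ik(g,T,qs)
            if best is None or e<best[1]-1e-3:best=(x,e)
        print(sg,t,c,best[0].round(2),round(best[1],2))
E
python3 ik.py | tail -60
```

```text
1 15 -107 [ 0.25  0.23  2.24 -0.25  0.45 -0.93] 0.0
1 15 -60 [ 0.21  0.29  2.15 -0.22  0.47 -1.01] 0.0
1 15 -17 [ 0.18  0.35  2.06 -0.19  0.5  -1.06] 0.0
1 15 5 [ 0.16  0.37  2.02 -0.18  0.51 -1.09] 0.0
1 20 -107 [ 0.28  0.21  2.3  -0.45  0.35 -0.72] 0.0
1 20 -60 [ 0.23  0.27  2.21 -0.39  0.37 -0.82] 0.0
1 20 -17 [ 0.2   0.32  2.13 -0.34  0.38 -0.9 ] 0.0
1 20 5 [ 0.18  0.35  2.09 -0.32  0.4  -0.94] 0.0
1 25 -107 [ 0.31  0.19  2.36 -0.8   0.28 -0.35] 0.0
1 25 -60 [ 0.26  0.25  2.28 -0.7   0.28 -0.49] 0.0
1 25 -17 [ 0.22  0.3   2.2  -0.61  0.29 -0.61] 0.0
1 25 5 [ 0.2   0.33  2.15 -0.57  0.29 -0.68] 0.0
1 30 -107 [ 0.35  0.18  2.42 -1.3   0.26  0.18] 0.31
1 30 -60 [ 0.29  0.24  2.34 -1.22  0.24  0.05] 0.0
1 30 -17 [ 0.25  0.29  2.26 -1.11  0.23 -0.1 ] 0.0
1 30 5 [ 0.23  0.32  2.22 -1.05  0.23 -0.18] 0.0
1 35 -107 [0.38 0.19 2.49 4.44 0.32 0.75] 4.01
1 35 -60 [0.31 0.24 2.41 4.44 0.28 0.69] 4.17
1 35 -17 [0.27 0.29 2.34 4.44 0.25 0.65] 6.26
1 35 5 [0.24 0.32 2.3  4.44 0.24 0.62] 7.95
1 40 -107 [0.42 0.2  2.54 4.22 0.42 1.02] 0.0
1 40 -60 [0.35 0.25 2.47 4.18 0.38 0.99] 0.0
1 40 -17 [0.3
[... 1009 characters left out ...]
6 -1.09  0.23  3.02] 1.06
-1 30 5 [ 0.23  0.32  2.22 -1.05  0.23  2.96] 0.0
-1 35 -107 [ 0.38  0.19  2.49  4.44  0.32 -2.39] 4.01
-1 35 -60 [ 0.31  0.24  2.41  4.44  0.28 -2.45] 4.17
-1 35 -17 [ 0.27  0.29  2.34  4.44  0.25 -2.5 ] 6.26
-1 35 5 [ 0.24  0.32  2.3   4.44  0.24 -2.52] 7.95
-1 40 -107 [ 0.42  0.2   2.54  4.22  0.42 -2.12] 0.0
-1 40 -60 [ 0.35  0.25  2.47  4.18  0.38 -2.15] 0.0
-1 40 -17 [ 0.3   0.3   2.39  4.17  0.35 -2.2 ] 0.0
-1 40 5 [ 0.27  0.32  2.35  4.17  0.33 -2.22] 0.0
-1 45 -107 [ 0.47  0.23  2.6   4.05  0.56 -1.91] 0.0
-1 45 -60 [ 0.38  0.28  2.52  3.99  0.52 -1.94] 0.0
-1 45 -17 [ 0.32  0.32  2.45  3.96  0.48 -1.96] 0.0
-1 45 5 [ 0.3   0.34  2.41  3.95  0.46 -1.98] 0.0
```

```bash
cat > mv.py <<'E'
from ik import *
import sys
def plan(t,grasp,back=0):
    tr=np.radians(t);T=tgtR(tr);s,p,R=cur();g=tcpW(tr,grasp)-T[:,0]*back
    print('q',s['qpos'].round(2),'I tcp',toI(p).round(1),'F',(RI.T@s['contact_force']).round(1),'op',s['opening'].round(3))
    print('turn',Ro.from_matrix(R.T@T).as_rotvec(degrees=True).round(2),'shift in final tool cm',(T.T@(g-p)/10).round(2),'in cur',(R.T@(g-p)/10).round(2),'ik',ik(g,T,s['qpos'])[0].round(2))
E
python3 -c "
from mv import *
plan(25,[-107,0,66],110)"
```

```text
Traceback (most recent call last):
  File "mv.py", line 5, in plan
    print('q',s['qpos'].round(2),'I tcp',toI(p).round(1),'F',(RI.T@s['contact_force']).round(1),'op',s['opening'].round(3))
                                                                                                     ^^^^^^^^^^^^^^^^^^
AttributeError: 'float' object has no attribute 'round'
```

```bash
sed -i "s/s\['opening'\].round(3)/round(s['opening'],3)/" mv.py
python3 -c "
from mv import *
plan(25,[-107,0,66],110)"
```

```text
q [ 0.47 -0.1   2.16 -0.31  0.84 -0.61] I tcp [-187.8   22.6  221.6] F [-0.8 -0.9 -0.7] op 1.001
turn [-7.94 -1.77 -4.95] shift in final tool cm [ 8.39 -0.75 -2.26] in cur [ 8.35 -1.76 -1.82] ik [ 0.37 -0.03  2.31 -0.45  0.53 -0.67]
```

>>> jog_arm --pt "-4 -0.9 -2.5 0 0 0 1" --pt "-4 -0.9 -2.5 0 0 0 1" --pt "0 0 0 1 -0.4 -1.1 1" --pt "0 0 0 2 -0.4 -1.2 1" --pt "0 0 0 2.4 0 0 1" --pt "0 0 0 2 0 0 1" --pt "0 0 0 1 0 0 1" --pt "0 0 0 0 0 0 1"

```text
clock: 2.5
eef_pos: [482.0, 98.4, 149.2]
tcp_rot: [-1.57, 1.136, -0.178]
contact_force: [-0.6, 0.1, 0.4]
opening: 0.998
```

```bash
python3 -c "
from mv import *
plan(25,[-107,0,66],0)
p,d=r.grab_frame('scene');cv2.imwrite('pics/scene1.png',p[:,:,::-1])
p,d=r.grab_frame('top');cv2.imwrite('pics/top1.png',p[:,:,::-1])"
```

```text
q [ 0.37  0.03  2.26 -0.46  0.52 -0.66] I tcp [-141.6   -0.5  149.2] F [-0.6 -0.1  0.4] op 0.998
turn [-0.21 -0.08 -0.1 ] shift in final tool cm [10.87  0.38  0.05] in cur [10.87  0.36  0.06] ik [ 0.31  0.19  2.36 -0.8   0.28 -0.35]
```

View pics/scene1.png

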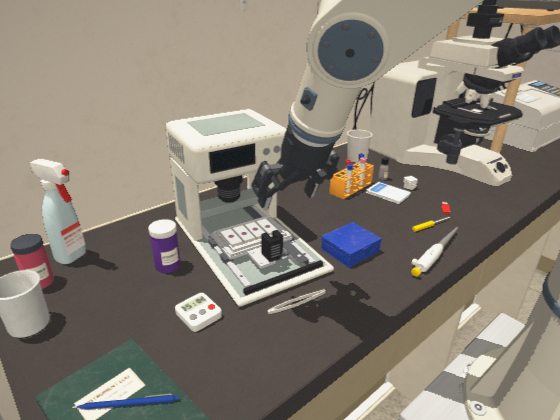

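Gripper is in front of and above the grip, leaning back, with the fingers near (285,185). I'll descend along the tool axis.

>>> jog_arm --pt "0 0 0 1 0.2 0.05 1" --pt "0 0 0 1.5 0.2 0 1" --pt "0 0 0 1.5 0 0 1" --pt "0 0 0 1.5 0 0 1" --pt "0 0 0 1 0 0 1" --pt "0 0 0 0.5 0 0 1" --pt "0 0 0 0 0 0 1"

```text
clock: 3.3
eef_pos: [507.7, 94.7, 84.9]
tcp_rot: [-1.568, 1.134, -0.174]
contact_force: [-0.9, 0.2, 0.6]
opening: 0.999
```

```bash
python3 -c "
from mv import *
plan(25,[-107,0,66],0)
p,d=r.grab_frame('scene');cv2.imwrite('pics/scene2.png',cv2.resize(p[130:310,190:390],None,fx=3,fy=3)[:,:,::-1])
p,d=r.grab_frame('top');cv2.imwrite('pics/top2.png',cv2.resize(p[130:310,180:380],None,fx=3,fy=3)[:,:,::-1])"
```

```text
q [ 0.33  0.2   2.28 -0.65  0.35 -0.48] I tcp [-115.6    0.3   84.9] F [-0.9  0.1  0.6] op 0.999
turn [-0.16  0.    0.04] shift in final tool cm [ 3.95  0.02 -0.03] in cur [ 3.95  0.02 -0.03] ik [ 0.31  0.19  2.36 -0.8   0.28 -0.35]
```

View pics/scene2.png

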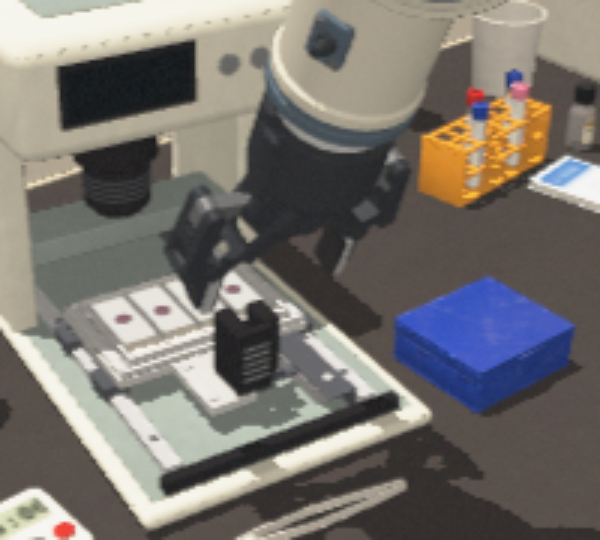

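View pics/top2.png

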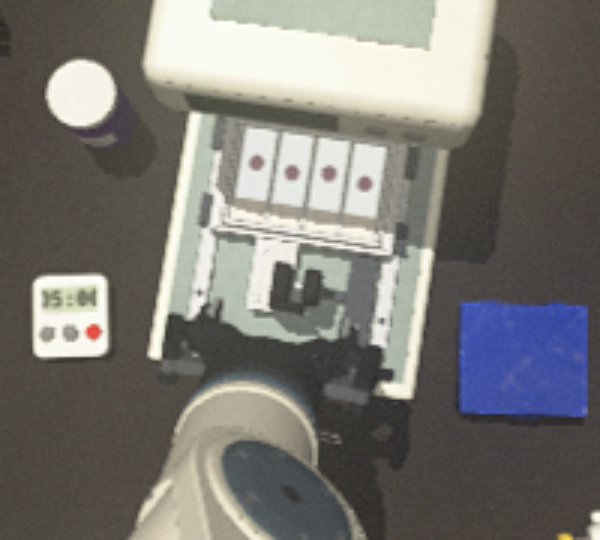

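The views agree: the fingers straddle the grip, which is at scene zoom (245,350) and top zoom (297,287). I'll go down the rest of the way.

>>> jog_arm --pt "0 0 0 0.8 0 0 1" --pt "0 0 0 1 0 0 1" --pt "0 0 0 1 0 0 1" --pt "0 0 0 0.8 0 0 1" --pt "0 0 0 0.3 0 0 1" --pt "0 0 0 0 0 0 1"

```text
clock: 4.0
eef_pos: [524.0, 91.8, 50.1]
tcp_rot: [-1.567, 1.133, -0.174]
contact_force: [-0.7, -0.9, -0.1]
opening: 0.995
```

```bash
python3 -c "
from mv import *
plan(25,[-107,0,66],0)
p,d=r.grab_frame('scene');cv2.imwrite('pics/scene3.png',cv2.resize(p[160:310,220:370],None,fx=4,fy=4)[:,:,::-1])"
```

```text
q [ 0.31  0.29  2.27 -0.83  0.27 -0.31] I tcp [-99.    0.3  50.1] F [-0.6 -1.  -0.1] op 0.995
turn [-0.16  0.01  0.08] shift in final tool cm [ 0.09  0.05 -0.03] in cur [ 0.09  0.05 -0.03] ik [ 0.31  0.19  2.36 -0.8   0.28 -0.35]
```

View pics/scene3.png

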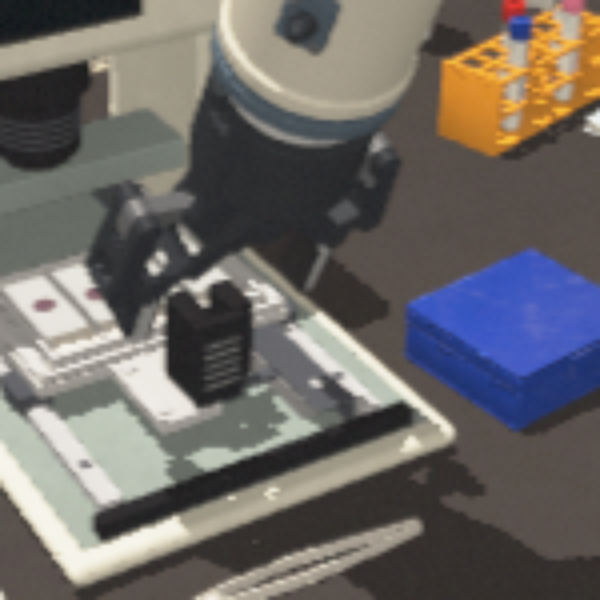

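The fingers stand on both sides of the grip. Now squeeze.

>>> jog_arm --pt "0 0 0 0 0 0 0.6" --pt "0 0 0 0 0 0 0.5" --pt "0 0 0 0 0 0 0.42" --pt "0 0 0 0 0 0 0.36" --pt "0 0 0 0 0 0 0.3" --pt "0 0 0 0 0 0 0.3" --pt "0 0 0 0 0 0 0.3" --force 30

```text
clock: 4.75
eef_pos: [523.8, 91.0, 50.2]
tcp_rot: [-1.57, 1.133, -0.178]
contact_force: [-1.3, -4.0, 6.5]
opening: 0.318
```

```bash
python3 -c "
from mv import *
plan(25,[-107,0,66],0);print(r.sense()['opening']*85)"
```

```text
q [ 0.31  0.29  2.27 -0.83  0.27 -0.31] I tcp [-99.1  -0.6  50.2] F [-0.6 -4.2  6.5] op 0.318
turn [-0.2  -0.08  0.07] shift in final tool cm [0.11 0.05 0.06] in cur [0.11 0.05 0.06] ik [ 0.31  0.19  2.36 -0.8   0.28 -0.35]
27.020668291165844
```

>>> jog_arm --pt "0 0 0 0 0 -0.08 0.2" --pt "0 0 0 0 0 0 0.2" --pt "0 0 0 0 0 0 0.2"

```text
clock: 5.05
eef_pos: [524.0, 90.9, 50.2]
tcp_rot: [-1.567, 1.133, -0.174]
contact_force: [-2.3, -1.2, 6.4]
opening: 0.32
```

```bash
python3 -c "
from mv import *
plan(25,[-107,0,66],0);print(r.sense()['opening']*85)
p,d=r.grab_frame('scene');cv2.imwrite('pics/scene4.png',cv2.resize(p[160:310,220:370],None,fx=4,fy=4)[:,:,::-1])"
```

```text
q [ 0.31  0.29  2.27 -0.83  0.27 -0.32] I tcp [-98.9  -0.6  50.2] F [-2.1 -1.6  6.4] op 0.32
turn [-0.18  0.01  0.09] shift in final tool cm [0.1  0.07 0.06] in cur [0.1  0.07 0.06] ik [ 0.31  0.19  2.36 -0.8   0.28 -0.35]
27.175308041416923
```

View pics/scene4.png

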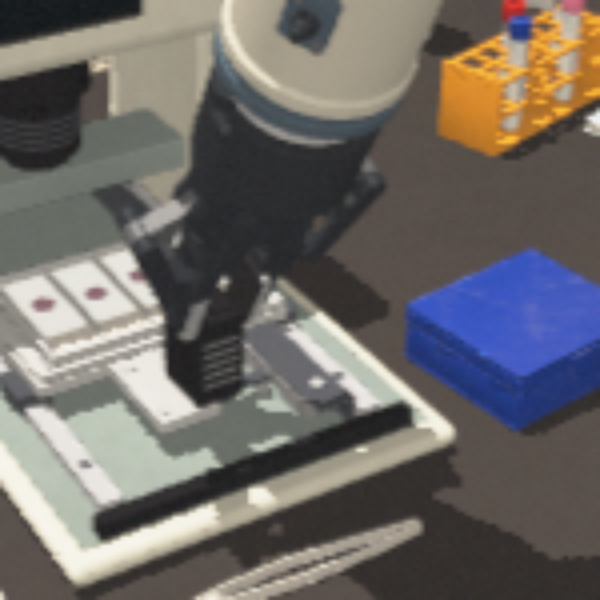

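>>> jog_arm --pt "0 0 0 0.085 -0.18 0 0.2" --pt "0 0 0 0.17 -0.365 0 0.2" --pt "0 0 0 0.17 -0.365 0 0.2" --pt "0 0 0 0 0 0 0.2"

```text
clock: 5.5
eef_pos: [534.4, 89.1, 50.2]
tcp_rot: [-1.567, 1.133, -0.174]
contact_force: [1.5, -2.2, 3.0]
opening: 0.318
```

```bash
python3 -c "
from mv import *
plan(25,[-107,0,66],0);print(r.sense()['opening']*85)"
```

```text
q [ 0.3   0.3   2.25 -0.8   0.27 -0.35] I tcp [-88.4  -0.6  50.2] F [ 1.9 -1.9  3. ] op 0.318
turn [-0.19  0.    0.1 ] shift in final tool cm [-0.34  1.02  0.06] in cur [-0.35  1.02  0.05] ik [ 0.31  0.19  2.36 -0.8   0.28 -0.35]
27.015045852489507
```

Free: it moved 10 mm at about 2 N. I'll slide on to about 85 mm, short of the notch zone.

>>> jog_arm --pt "0 0 0 0.21 -0.45 0 0.2" --pt "0 0 0 0.3 -0.635 0 0.2" --pt "0 0 0 0.34 -0.725 0 0.2" --pt "0 0 0 0.34 -0.725 0 0.2" --pt "0 0 0 0.34 -0.725 0 0.2" --pt "0 0 0 0.34 -0.725 0 0.2" --pt "0 0 0 0.3 -0.635 0 0.2" --pt "0 0 0 0.21 -0.45 0 0.2" --pt "0 0 0 0 0 0 0.2"

```text
clock: 6.4
eef_pos: [589.8, 79.4, 50.3]
tcp_rot: [-1.566, 1.132, -0.173]
contact_force: [1.8, -2.5, 4.8]
opening: 0.314
```

```bash
python3 -c "
from mv import *
plan(25,[-107,0,66],0)
p,d=r.grab_frame('scene');cv2.imwrite('pics/scene5.png',cv2.resize(p[100:310,160:370],None,fx=2.8,fy=2.8)[:,:,::-1])"
```

```text
q [ 0.24  0.36  2.15 -0.66  0.28 -0.55] I tcp [-32.1  -0.5  50.3] F [ 2.2 -2.2  4.8] op 0.314
turn [-0.19  0.03  0.13] shift in final tool cm [-2.72  6.12  0.05] in cur [-2.74  6.12  0.03] ik [ 0.31  0.19  2.36 -0.8   0.28 -0.35]
```

View pics/scene5.png

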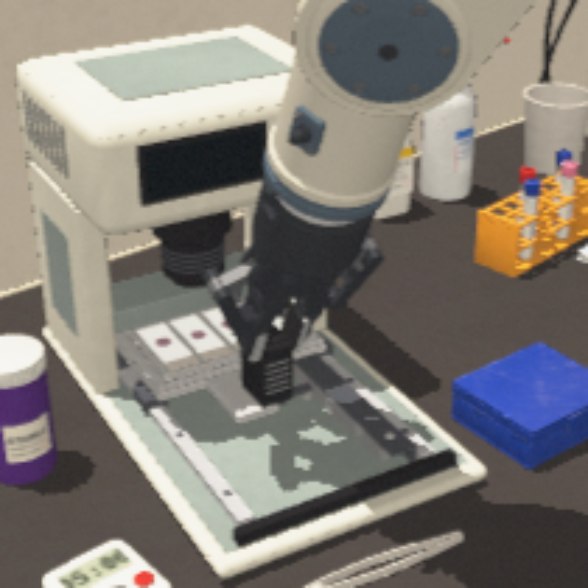

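The carriage is now about 67 mm in, with the tray riding flat. I'll go about 18 mm more and then release.

>>> jog_arm --pt "0 0 0 0.21 -0.45 0 0.2" --pt "0 0 0 0.34 -0.725 0 0.2" --pt "0 0 0 0.21 -0.45 0 0.2" --pt "0 0 0 0 0 0 0.2" --pt "0 0 0 0 0 0 0.35" --pt "0 0 0 0 0 0 0.45" --pt "0 0 0 0 0 0 0.6" --pt "0 0 0 0 0 0 0.8" --pt "0 0 0 0 0 0 1" --pt "0 0 0 0 0 0 1"

```text
clock: 7.45
eef_pos: [606.3, 76.3, 49.7]
tcp_rot: [-1.567, 1.134, -0.174]
contact_force: [0.2, 0.4, -0.3]
opening: 0.998
```

```bash
python3 -c "
from mv import *
plan(25,[-107,0,66],0)
p,d=r.grab_frame('scene');cv2.imwrite('pics/scene6.png',cv2.resize(p[100:310,160:370],None,fx=2.8,fy=2.8)[:,:,::-1])"
```

```text
q [ 0.22  0.38  2.12 -0.61  0.29 -0.61] I tcp [-15.3  -0.6  49.7] F [ 0.1  0.5 -0.3] op 0.998
turn [-0.16  0.02  0.05] shift in final tool cm [-3.48  7.62  0.06] in cur [-3.49  7.62  0.04] ik [ 0.31  0.19  2.36 -0.8   0.28 -0.35]
```

View pics/scene6.png

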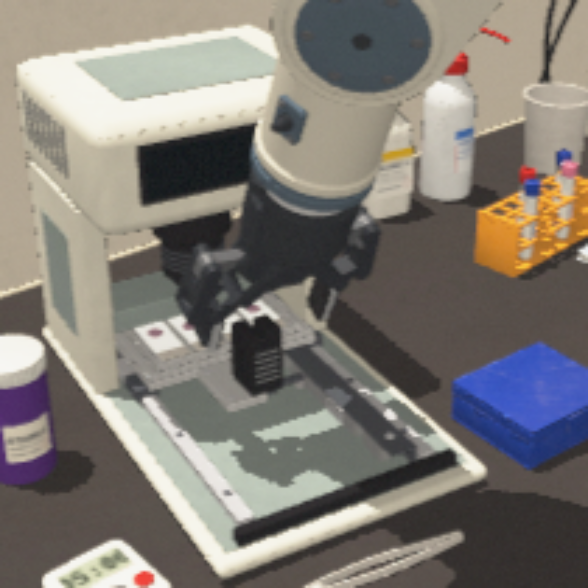

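Released: the grip stands at about zoom (255,355), free between the open fingers. I'll back out along -x, shut the fingers, and come up to the thumb plate.

>>> jog_arm --pt "0 0 0 -0.25 0.4 0 1" --pt "0 0 0 -0.5 0.8 0.05 1" --pt "0 0 0 -0.6 1.0 0 1" --pt "0 0 0 -0.6 1.0 0 1" --pt "0 0 0 -0.55 0.9 0 1" --pt "0 0 0 -0.35 0.65 0 1" --pt "0 0 0 0 0 0 0.5" --pt "0 0 0 0 0 0 0" --pt "0 0 0 0 0 0 0" --pt "0 0 0 0 0 0 0" --pt "0 0 0 0 0 0 0" --pt "0 0 0 0 0 0 0"

```text
clock: 8.7
eef_pos: [552.5, 86.3, 55.5]
tcp_rot: [-1.567, 1.133, -0.174]
contact_force: [0.1, -0.7, -0.5]
opening: 0.001
```

```bash
python3 -c "
from mv import *
plan(25,[-107,0,66],0)
p,d=r.grab_frame('scene');cv2.imwrite('pics/scene7.png',cv2.resize(p[100:310,160:370],None,fx=2.8,fy=2.8)[:,:,::-1])"
```

```text
q [ 0.28  0.31  2.22 -0.72  0.29 -0.46] I tcp [-70.   -0.2  55.5] F [ 0.2 -0.7 -0.5] op 0.001
turn [-0.18  0.01  0.06] shift in final tool cm [-0.65  2.9   0.02] in cur [-0.65  2.9   0.01] ik [ 0.31  0.19  2.36 -0.8   0.28 -0.35]
```

View pics/scene7.png

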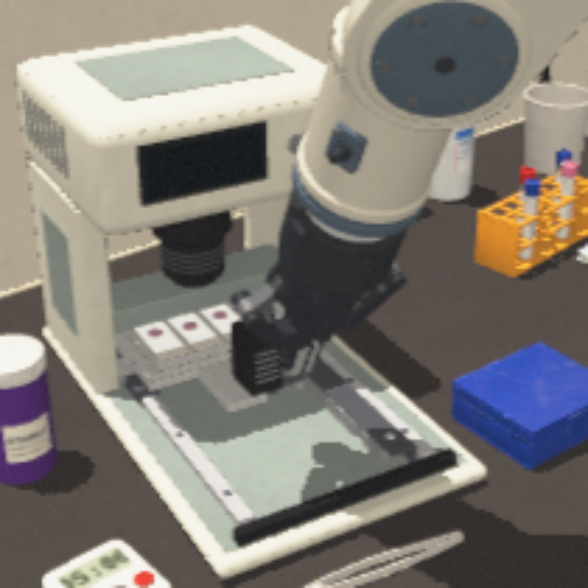

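>>> jog_arm --pt "0 0 0 0.17 -0.365 0 0" --pt "0 0 0 0.17 -0.365 0 0" --pt "0 0 0 0.127 -0.27 0 0" --pt "0 0 0 0.127 -0.27 0 0" --pt "0 0 0 0.127 -0.27 0 0" --pt "0 0 0 0.127 -0.27 0 0" --pt "0 0 0 0.085 -0.18 0 0" --pt "0 0 0 0.085 -0.18 0 0" --pt "0 0 0 0 0 0 0"

```text
clock: 9.65
eef_pos: [576.2, 82.1, 55.6]
tcp_rot: [-1.567, 1.133, -0.174]
contact_force: [-0.7, -0.0, -0.6]
opening: -0.004
```

```bash
python3 -c "
from mv import *
plan(25,[-107,0,66],0)"
```

```text
q [ 0.25  0.33  2.17 -0.66  0.29 -0.54] I tcp [-46.   -0.1  55.6] F [-0.7 -0.1 -0.6] op -0.004
turn [-0.18  0.01  0.07] shift in final tool cm [-1.66  5.09  0.01] in cur [-1.66  5.09 -0.  ] ik [ 0.31  0.19  2.36 -0.8   0.28 -0.35]
```

>>> jog_arm --pt "0 0 0 0.085 -0.18 0 0" --pt "0 0 0 0.085 -0.18 0 0" --pt "0 0 0 0.085 -0.18 0 0" --pt "0 0 0 0 0 0 0"

```text
clock: 10.05
eef_pos: [582.2, 81.1, 55.6]
tcp_rot: [-1.567, 1.133, -0.174]
contact_force: [-0.3, -0.2, -0.2]
opening: 0.0
```

```bash
python3 -c "
from mv import *
plan(25,[-107,0,66],0)
p,d=r.grab_frame('scene');cv2.imwrite('pics/scene8.png',cv2.resize(p[170:290,200:320],None,fx=4.8,fy=4.8)[:,:,::-1])"
```

```text
q [ 0.25  0.34  2.16 -0.65  0.29 -0.56] I tcp [-39.9  -0.1  55.6] F [-0.2 -0.2 -0.2] op 0.0
turn [-0.18  0.02  0.08] shift in final tool cm [-1.91  5.64  0.01] in cur [-1.92  5.64 -0.01] ik [ 0.31  0.19  2.36 -0.8   0.28 -0.35]
```

View pics/scene8.png

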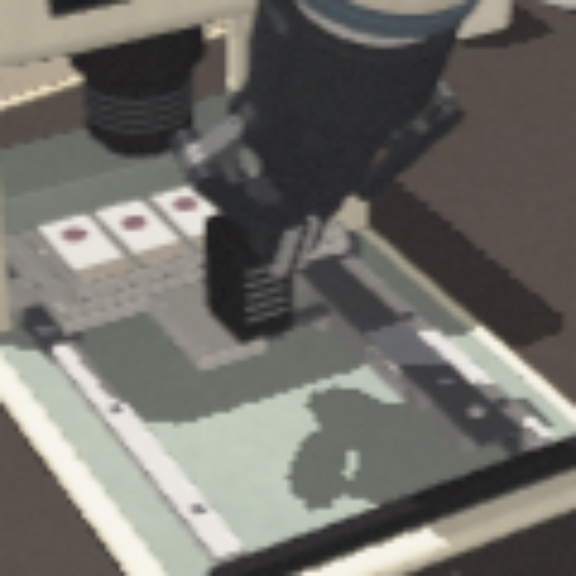

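```bash
python3 -c "
from mv import *
s,p,R=cur()
p2,d=r.grab_frame('scene');P=cloud('scene',d);Q=toI(P)
def z(a): u=proj('scene',a)[0];return ((u-[200,170])*4.8).round(0)
print('tcp',z(p),'corner',z(p-11*R[:,1]), 'y+',z(p+14*R[:,2]),'y-',z(p-14*R[:,2]))
for c in (-23,-21): print('plate face c',[z(toW([c-21,y,zz])) for y in(-14,14) for zz in(37,87)])
np.savez('pics/s9.npz',p=p2,d=d)
for (u,v) in ((255,300),(268,300),(285,300),(268,280),(290,270),(300,250),(270,250),(250,270),(300,235),(215,250)):
  uu,vv=round(u/4.8+200),round(v/4.8+170);print((u,v),Q[vv,uu].round(1))
"
```

```text
tcp [265. 299.] corner [254. 279.] y+ [237. 307.] y- [292. 290.]
plate face c [array([296., 329.]), array([295., 234.]), array([241., 346.]), array([239., 251.])]
plate face c [array([294., 327.]), array([293., 232.]), array([239., 344.]), array([237., 249.])]
(255, 300) [-41.5   5.7  58.7]
(268, 300) [-39.2  -2.8  54.7]
(285, 300) [-40.7  -9.3  53.4]
(268, 280) [-40.2  -2.4  65.5]
(290, 270) [-64.9   1.1  85.1]
(300, 250) [-72.2   0.3  98.4]
(270, 250) [-69.   12.5 100.4]
(250, 270) [-42.1   8.   74.8]
(300, 235) [-76.1   2.4 108.2]
(215, 250) [-25.7  16.2  78.4]
```

```bash
python3 -c "
from mv import *
z=np.load('pics/s9.npz');p,d=z['p'],z['d'];Q=toI(cloud('scene',d))
c=p[205:250,235:285];cv2.imwrite('pics/s9z.png',cv2.resize(c,None,fx=13,fy=13,interpolation=cv2.INTER_CUBIC)[:,:,::-1])
for v in range(212,244,2): print(v,' '.join('%4d/%3d/%3d'%tuple(Q[v,u]) for u in range(246,270,2)))
"
```

```text
212  -95/ 47/147  -96/ 43/146  -94/ 38/144  -91/ 32/141  -83/ 24/134  -84/ 20/133  -87/ 17/134  -94/ 16/138  -89/  9/133  -81/  0/126  -86/ -1/128  -88/ -4/128
214  -91/ 45/140  -93/ 42/140  -91/ 36/137  -91/ 32/136  -89/ 27/133  -81/ 18/127  -85/ 16/129  -86/ 12/127  -85/  7/126  -77/ -1/119  -84/ -2/122  -86/ -5/122
216  -15/  8/ 86  -20/  5/ 87  -89/ 35/131  -88/ 30/129  -88/ 26/128  -78/ 17/121  -83/ 15/122  -86/ 12/123  -86/  7/122  -77/ -1/115  -72/ -9/109   25/-69/ 41
218  -23/ 12/ 86  -26/  9/ 86  -27/  5/ 86  -84/ 29/123  -66/ 15/109  -74/ 15/113  -72/  9/111  -80/  9/114  -77/  3/111  -80/  0/111  -69/-10/103   15/-63/ 43
220  -30/ 15/ 85  -30/ 11/ 84  -36/  9/ 86  -56/ 15/ 99  -68/ 16/106  -71/ 13/106  -68/  7/103  -75/  6/107  -75/  1/105  -73/ -3/102   14/-57/ 39   13/-62/ 39
222  -29/ 15/ 80  -38/ 15/ 84  -41/ 12/ 85  -42/  8/ 84  -66/ 15/ 99  -68/ 12/100  -70/  8/ 99  -71/  4/ 99  -72/  0/ 98  -63/ -8/ 91   15/-57/ 34   14/-62/ 33
224  -31/ 17/ 77  -41/ 16/ 82  -42/ 12/ 81  -41/  7/ 79  -65/ 15/ 94  -65/ 10/ 93  -69/  8/ 94  -67/  2/ 92  -69/ -1/ 91   13/-51/ 31    7/-
[... 759 characters left out ...]
/-34/ 15  -16/-29/ 28  -19/-33/ 28  -23/-36/ 29  -24/-40/ 29
236  -28/ 16/ 44  -38/ 16/ 50  -40/ 12/ 50  -41/  8/ 49  -41/  3/ 47  -41/ -1/ 46  -41/ -6/ 44  -41/-11/ 42  -24/-25/ 28  -24/-30/ 26  -24/-35/ 25  -20/-42/ 20
238  -28/ 16/ 39  -36/ 15/ 43  -40/ 12/ 44  -42/  9/ 45  -42/  4/ 43  -40/ -2/ 39  -41/ -6/ 39  -12/-26/ 15  -15/-30/ 16  -18/-33/ 17  -25/-35/ 20  -22/-41/ 16
240  -32/ 18/ 37  -38/ 16/ 40  -41/ 13/ 40  -41/  8/ 39  -41/  3/ 37  -26/ -9/ 24  -18/-18/ 16  -19/-22/ 15  -21/-26/ 15  -25/-30/ 16  -26/-34/ 16  -27/-39/ 14
242  -39/ 22/ 37  -41/ 18/ 36  -42/ 13/ 36  -43/  9/ 35  -42/  4/ 32  -23/-10/ 17  -24/-14/ 16  -27/-18/ 16  -28/-23/ 15  -32/-25/ 17  -33/-30/ 15  -36/-34/ 16
```

View pics/s9z.png

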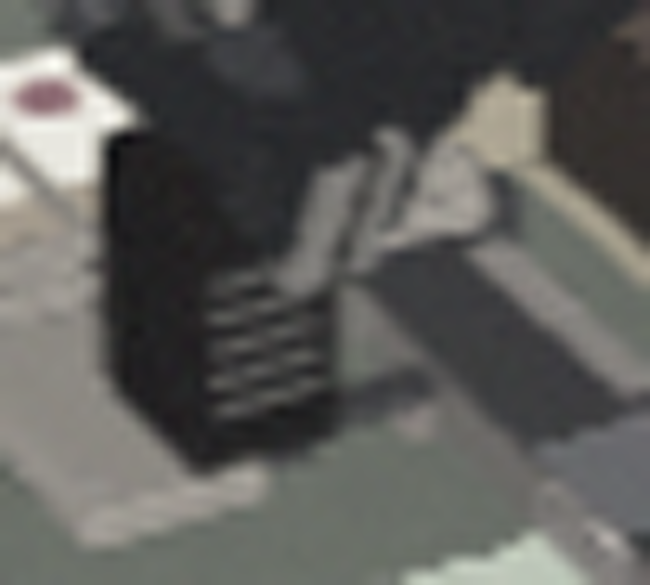

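```bash
python3 -c "
from mv import *
f=lambda t,y,b:toW(np.array(t)+[0,y,0]-b*np.array([np.sin(np.radians(25)),0,-np.cos(np.radians(25))]))
z=lambda a,o,s:((proj('scene',a)[0]-o)*s).round(0)
for b in (0,13,30,45): print('open scene6',b,[z(f([-15.3,0,49.7],y,b),[160,100],2.8) for y in(-45,45)],'scene3',[z(f([-99,0,50.1],y,b),[220,160],4) for y in(-45,45)],
 'shut',[z(f([-39.9,0,55.6],y,b),[235,205],13) for y in(-7,7)],'scene4',[z(f([-99,0,50.1],y,b),[220,160],4) for y in(-15,15)])
"
```

```text
open scene6 0 [array([301., 347.]), array([199., 377.])] scene3 [array([269., 328.]), array([116., 378.])] shut [array([298., 341.]), array([223., 364.])] scene4 [array([220., 344.]), array([169., 361.])]
open scene6 13 [array([305., 337.]), array([202., 368.])] scene3 [array([275., 314.]), array([121., 364.])] shut [array([313., 297.]), array([237., 319.])] scene4 [array([225., 330.]), array([174., 347.])]
open scene6 30 [array([309., 324.]), array([205., 355.])] scene3 [array([284., 296.]), array([127., 346.])] shut [array([333., 237.]), array([256., 259.])] scene4 [array([233., 312.]), array([181., 329.])]
open scene6 45 [array([313., 313.]), array([208., 343.])] scene3 [array([291., 279.]), array([133., 329.])] shut [array([351., 182.]), array([274., 205.])] scene4 [array([240., 295.]), array([187., 312.])]
```

The depth image shows the shut fingertips ending near z ≈ 85 mm in front of the plate, higher than the reported TCP implies. The zero contact force agrees. I'll back off, lower carefully while watching the force, and look again.

>>> jog_arm --pt "0 0 0 -0.21 0.45 0 0" --pt "0 0 0 -0.21 0.45 0 0" --pt "0 0 0 0.27 0.13 0 0" --pt "0 0 0 0.27 0.13 0 0" --pt "0 0 0 0.27 0.13 0 0" --pt "0 0 0 0 0 0 0"

```text
clock: 10.75
eef_pos: [571.7, 82.8, 45.9]
tcp_rot: [-1.568, 1.134, -0.175]
contact_force: [0.2, -0.8, 0.2]
opening: 0.004
```

```bash
cat > look.py <<'E'
from mv import *
def look(name):
    plan(25,[-107,0,66],0)
    p,d=r.grab_frame('scene');Q=toI(cloud('scene',d));np.savez(f'pics/{name}.npz',p=p,d=d)
    cv2.imwrite(f'pics/{name}.png',cv2.resize(p[190:260,220:300],None,fx=8,fy=8,interpolation=cv2.INTER_CUBIC)[:,:,::-1])
    return p,Q
E
python3 -c "
from look import *
p,Q=look('a1')
for v in range(212,246,2): print(v,' '.join('%4d/%3d/%3d'%tuple(Q[v,u]) for u in range(246,274,2)))
"
```

```text
q [ 0.26  0.35  2.18 -0.72  0.27 -0.47] I tcp [-50.5  -0.2  45.9] F [ 0.3 -0.8  0.2] op 0.004
turn [-0.16 -0.01  0.02] shift in final tool cm [-2.34  4.27  0.02] in cur [-2.34  4.27  0.01] ik [ 0.31  0.19  2.36 -0.8   0.28 -0.35]
212 -112/ 55/158 -106/ 48/153 -108/ 45/153  -85/ 29/136   55/-47/ 43  -77/ 16/129  -80/ 13/130 -108/ 24/147 -108/ 20/146 -115/ 19/149 -118/ 17/150 -116/ 11/147  -98/ -3/134 -108/ -2/139
214 -113/ 56/154 -112/ 51/152 -111/ 46/150 -113/ 44/151  -83/ 24/130  -83/ 19/128  -83/ 15/127  -97/ 18/135 -102/ 16/137 -114/ 19/144 -112/ 13/141 -114/ 10/141 -102/  0/132 -109/ -1/135
216 -112/ 55/149 -111/ 51/147 -110/ 46/146 -106/ 40/141  -89/ 27/129  -88/ 22/127  -89/ 18/126  -88/ 13/125 -104/ 17/134 -111/ 17/137 -110/ 12/136 -111/  8/135 -102/ -1/127 -109/ -1/131
218 -108/ 54/143 -106/ 48/140 -106/ 44/139 -106/ 40/137 -104/ 35/134  -94/ 25/126  -93/ 20/125  -94/ 16/124 -103/ 17/129 -109/ 16/131 -101/  7/125  -96/  0/120  -97/ -4/119  -97/ -8/118
220  -29/ 15/ 85 -105/ 48/135 -103/ 43/132 -103/ 39/131 -102/ 34/129 -102/ 29/127  -92/ 20/120  -93/ 16/119 -100/ 15/122  -99/
[... 1591 characters left out ...]
 -43/  9/ 45  -40/  3/ 42  -41/ -1/ 40  -41/ -6/ 39  -12/-26/ 15  -15/-30/ 16  -18/-33/ 17  -24/-35/ 19  -20/-43/ 14  -30/-42/ 21  -39/-42/ 26
240  -30/ 17/ 35  -39/ 17/ 40  -42/ 13/ 41  -40/  8/ 38  -41/  3/ 37  -26/ -9/ 24  -15/-19/ 14  -21/-21/ 17  -22/-26/ 16  -22/-31/ 14  -27/-34/ 16  -28/-38/ 15  -33/-40/ 17  -42/-40/ 23
242  -40/ 22/ 38  -40/ 17/ 36  -42/ 13/ 36  -41/  8/ 34  -42/  4/ 33  -22/-11/ 16  -24/-15/ 15  -26/-19/ 15  -30/-22/ 17  -32/-26/ 16  -33/-30/ 16  -36/-34/ 16  -40/-36/ 17  -38/-42/ 15
244  -45/ 24/ 36  -42/ 18/ 32  -42/ 14/ 31  -27/  1/ 17  -27/ -3/ 16  -28/ -7/ 15  -32/-10/ 16  -34/-14/ 16  -37/-18/ 17  -36/-23/ 14  -41/-25/ 17  -42/-30/ 15  -46/-33/ 17  -46/-38/ 15
```

View pics/a1.png

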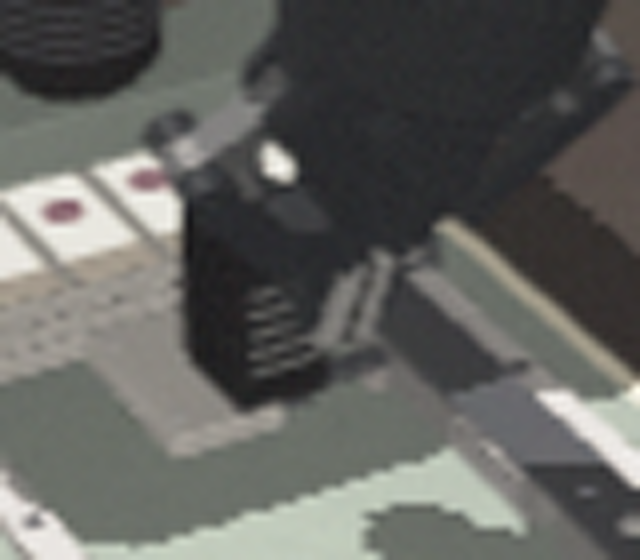

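The view confirms the fingertips are at about z 77, x -75, which is around 35 mm behind the reported TCP along the tool. I'll back off 10 mm and lower 18 mm more, in small steps.

>>> jog_arm --pt "0 0 0 -0.21 0.45 0 0" --pt "0 0 0 -0.21 0.45 0 0" --pt "0 0 0 0.27 0.13 0 0" --pt "0 0 0 0.27 0.13 0 0" --pt "0 0 0 0.27 0.13 0 0" --pt "0 0 0 0.27 0.13 0 0" --pt "0 0 0 0.27 0.13 0 0" --pt "0 0 0 0.27 0.13 0 0" --pt "0 0 0 0 0 0 0"

```text
clock: 11.7
eef_pos: [561.7, 84.6, 28.0]
tcp_rot: [-1.568, 1.134, -0.175]
contact_force: [-0.1, -0.5, 0.5]
opening: -0.0
```

```bash
python3 -c "
from look import *
p,Q=look('a2')
for v in range(226,250,2): print(v,' '.join('%4d/%3d/%3d'%tuple(Q[v,u]) for u in range(250,280,2)))
"
```

```text
q [ 0.27  0.38  2.21 -0.88  0.24 -0.3 ] I tcp [-60.7  -0.2  28. ] F [-0.  -0.5  0.5] op -0.0
turn [-0.16 -0.01  0.03] shift in final tool cm [-3.54  2.59  0.02] in cur [-3.54  2.59  0.02] ik [ 0.31  0.19  2.36 -0.8   0.28 -0.35]
226 -123/ 53/133 -121/ 48/130 -117/ 42/126  -99/ 28/112  -98/ 23/110  -97/ 18/108  -96/ 13/106 -111/ 17/115 -122/ 18/121 -119/ 13/118 -120/  9/117 -110/  0/109 -116/ -2/111 -119/ -4/112 -106/-17/101
228 -120/ 52/127 -119/ 47/124 -117/ 42/121 -117/ 38/120 -101/ 25/107 -103/ 22/108 -104/ 17/106 -113/ 18/112 -120/ 18/116 -118/ 12/113 -104/  0/101 -108/ -2/103 -109/ -6/102 -105/-13/ 97   -4/-78/ 22
230 -118/ 51/121 -113/ 44/116 -115/ 41/115 -113/ 35/113 -113/ 31/112 -106/ 23/105 -103/ 17/101 -109/ 16/105 -106/ 10/101 -106/  5/100 -102/  0/ 95 -104/ -4/ 95 -105/ -8/ 95  -21/-63/ 30  -15/-72/ 24
232  -43/ 13/ 62 -112/ 44/110 -110/ 38/107 -109/ 34/106 -109/ 29/104 -109/ 25/102  -98/ 14/ 93 -106/ 14/ 98 -106/ 10/ 96 -103/  4/ 92  -99/ -2/ 88  -96/ -9/ 84  -27/-54/ 31  -30/-58/ 31  -32/-62/ 31
234  -41/ 13/ 56  -43/  9/ 55  -43/  4/ 53 -106/ 32/ 99 -108/ 29/ 99  -92/ 
[... 816 characters left out ...]
 -86/  3/ 59  -33/-30/ 16  -35/-34/ 15  -38/-38/ 16  -40/-41/ 16  -51/-40/ 23  -56/-42/ 25  -63/-43/ 29
244  -43/ 14/ 32  -24/  0/ 15  -28/ -2/ 16  -28/ -8/ 14  -33/-10/ 17  -32/-15/ 14  -36/-18/ 16  -39/-22/ 17  -41/-25/ 17  -43/-29/ 16  -45/-33/ 16  -47/-37/ 16  -48/-42/ 15  -57/-42/ 20  -66/-41/ 26
246  -29/  7/ 15  -32/  4/ 16  -35/  0/ 17  -37/ -2/ 17  -37/ -8/ 15  -39/-11/ 15  -42/-15/ 15  -46/-18/ 17  -48/-21/ 17  -49/-26/ 16  -50/-30/ 15  -52/-35/ 14  -56/-37/ 16  -57/-42/ 15  -66/-42/ 21
248  -37/ 11/ 16  -38/  7/ 16  -40/  3/ 15  -45/  1/ 17  -46/ -3/ 17  -48/ -6/ 17  -48/-11/ 15  -53/-14/ 17  -55/-18/ 17  -56/-22/ 16  -58/-26/ 16  -59/-30/ 15  -64/-33/ 17  -65/-37/ 17  -66/-42/ 15
```

View pics/a2.png

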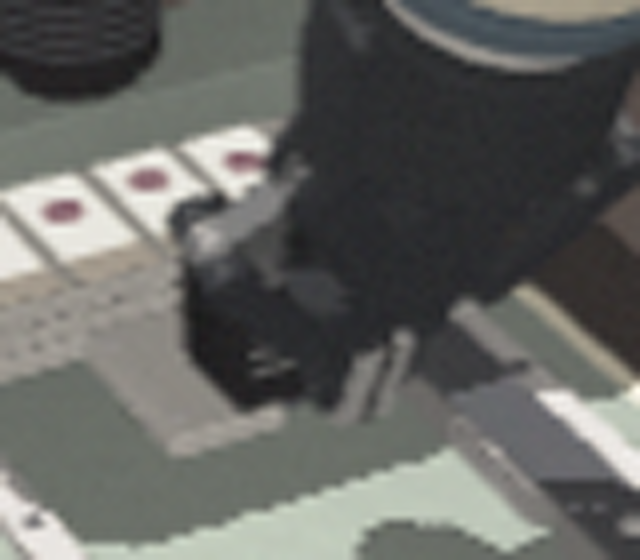

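The fingertips' lower edge is now at about (-86, 5, 59), at plate mid-height. I'll push forward along +x with small steps near contact.

>>> jog_arm --pt "0 0 0 0.17 -0.365 0 0" --pt "0 0 0 0.17 -0.365 0 0" --pt "0 0 0 0.17 -0.365 0 0" --pt "0 0 0 0.17 -0.365 0 0" --pt "0 0 0 0.085 -0.18 0 0" --pt "0 0 0 0.085 -0.18 0 0" --pt "0 0 0 0.085 -0.18 0 0" --pt "0 0 0 0.085 -0.18 0 0" --pt "0 0 0 0.085 -0.18 0 0" --pt "0 0 0 0.085 -0.18 0 0"

```text
clock: 12.75
eef_pos: [589.0, 79.8, 28.3]
tcp_rot: [-1.568, 1.134, -0.174]
contact_force: [-4.7, 1.7, 4.6]
opening: 0.003
```

```bash
python3 -c "
from look import *
p,Q=look('a3')"
```

```text
q [ 0.24  0.4   2.16 -0.78  0.24 -0.42] I tcp [-32.9  -0.2  28.3] F [-4.9  0.9  4.6] op 0.003
turn [-0.16  0.01  0.03] shift in final tool cm [-4.68  5.12  0.02] in cur [-4.68  5.12  0.01] ik [ 0.31  0.19  2.36 -0.8   0.28 -0.35]
```

View pics/a3.png

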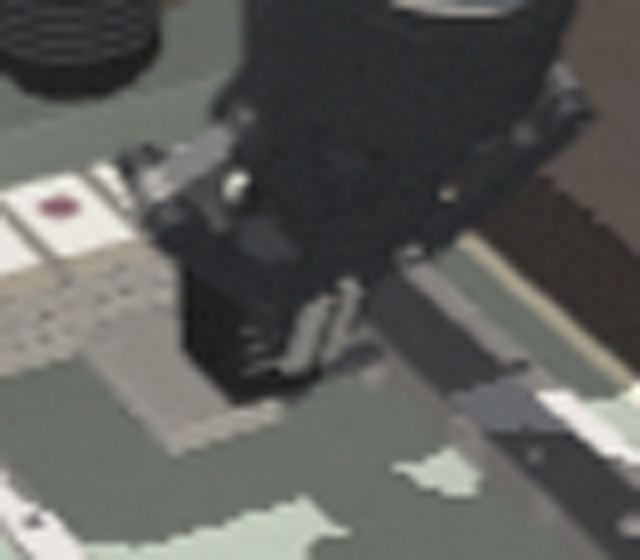

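Contact at about 5 N, with the carriage just starting to move. I'll keep pushing in 2 mm steps.

>>> jog_arm --pt "0 0 0 0.085 -0.18 0 0" --pt "0 0 0 0.085 -0.18 0 0" --pt "0 0 0 0.085 -0.18 0 0" --pt "0 0 0 0.085 -0.18 0 0"

```text
clock: 13.2
eef_pos: [596.9, 78.4, 28.3]
tcp_rot: [-1.568, 1.134, -0.174]
contact_force: [-5.7, 2.3, 5.1]
opening: -0.001
```

```bash
python3 -c "
from look import *
plan(25,[-107,0,66])"
```

```text
q [ 0.23  0.41  2.14 -0.76  0.25 -0.45] I tcp [-24.9  -0.2  28.3] F [-6.   1.3  5.1] op -0.001
turn [-0.16  0.01  0.03] shift in final tool cm [-5.02  5.84  0.02] in cur [-5.02  5.84  0.01] ik [ 0.31  0.19  2.36 -0.8   0.28 -0.35]
```

>>> jog_arm --pt "0 0 0 0.085 -0.18 0 0" --pt "0 0 0 0.085 -0.18 0 0" --pt "0 0 0 0.085 -0.18 0 0"

```text
clock: 13.5
eef_pos: [602.8, 77.4, 28.3]
tcp_rot: [-1.568, 1.134, -0.174]
contact_force: [-4.9, 2.6, 3.7]
opening: -0.003
```

```bash
python3 -c "
from look import *
look('a4')"
```

```text
q [ 0.23  0.42  2.13 -0.74  0.25 -0.48] I tcp [-19.   -0.2  28.3] F [-5.3  1.7  3.7] op -0.003
turn [-0.16  0.01  0.03] shift in final tool cm [-5.27  6.39  0.02] in cur [-5.27  6.38  0.01] ik [ 0.31  0.19  2.36 -0.8   0.28 -0.35]
```

View pics/a4.png

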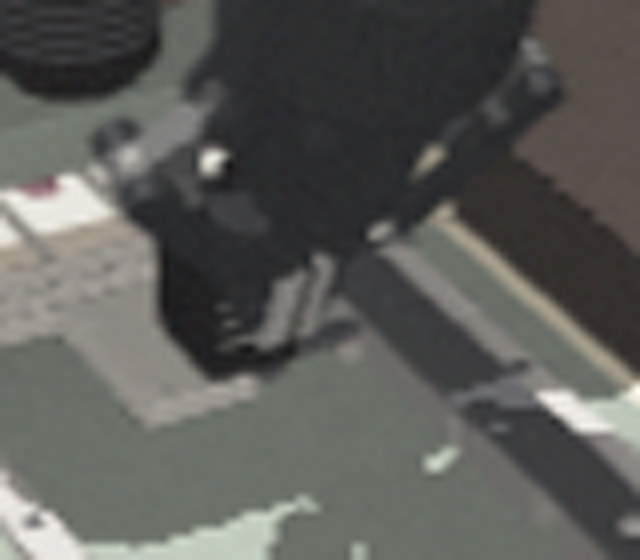

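The grip has moved on by about 3 px (its base corner is now at zoom (210,375)), at a steady 5 N. Pushing on.

>>> jog_arm --pt "0 0 0 0.085 -0.18 0 0" --pt "0 0 0 0.085 -0.18 0 0"

```text
clock: 13.75
eef_pos: [606.8, 76.6, 28.3]
tcp_rot: [-1.568, 1.134, -0.174]
contact_force: [-5.0, 1.9, 4.2]
opening: 0.003
```

>>> jog_arm --pt "0 0 0 0.085 -0.18 0 0" --pt "0 0 0 0.04 -0.09 0 0"

```text
clock: 13.95
eef_pos: [610.6, 76.1, 28.5]
tcp_rot: [-1.567, 1.133, -0.174]
contact_force: [0.1, 0.2, 0.4]
opening: 0.002
```

```bash
python3 -c "
from look import *
plan(25,[-107,0,66])"
```

```text
q [ 0.22  0.42  2.12 -0.71  0.25 -0.51] I tcp [-11.   -0.1  28.5] F [0.1 0.3 0.4] op 0.002
turn [-0.17  0.02  0.09] shift in final tool cm [-5.58  7.12  0.01] in cur [-5.59  7.11 -0.01] ik [ 0.31  0.19  2.36 -0.8   0.28 -0.35]
```

The force fell to zero, which suggests the roller dropped into the notch and pulled the carriage slightly ahead. I'll push gently to see if it is locked.

>>> jog_arm --pt "0 0 0 0.04 -0.09 0 0" --pt "0 0 0 0.04 -0.09 0 0"

```text
clock: 14.15
eef_pos: [612.1, 75.7, 28.4]
tcp_rot: [-1.567, 1.133, -0.174]
contact_force: [-1.7, 0.7, 1.4]
opening: -0.001
```

>>> jog_arm --pt "0 0 0 0.04 -0.09 0 0" --pt "0 0 0 0 0 0 0"

```text
clock: 14.35
eef_pos: [613.1, 75.5, 28.5]
tcp_rot: [-1.567, 1.133, -0.174]
contact_force: [-0.2, 0.2, 0.7]
opening: -0.002
```

```bash
python3 -c "
from look import *
look('a5')"
```

```text
q [ 0.22  0.43  2.11 -0.71  0.25 -0.52] I tcp [-8.4 -0.2 28.5] F [-0.2  0.2  0.7] op -0.002
turn [-0.17  0.01  0.07] shift in final tool cm [-5.7   7.35  0.02] in cur [-5.7   7.34  0.  ] ik [ 0.31  0.19  2.36 -0.8   0.28 -0.35]
```

View pics/a5.png

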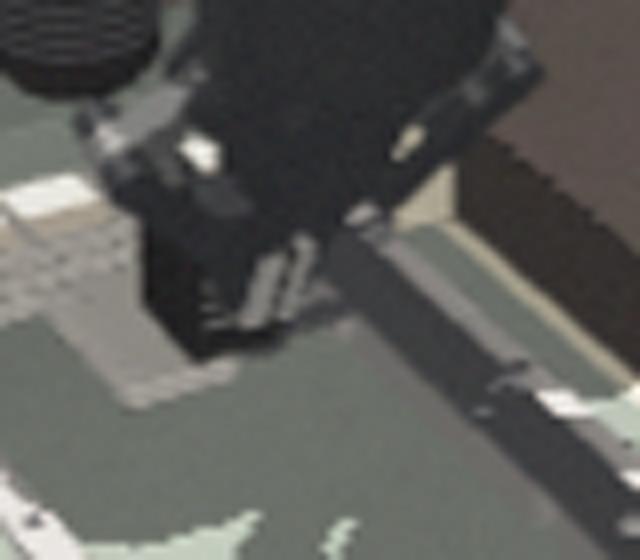

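>>> jog_arm --pt "0 0 0 0.04 -0.09 0 0" --pt "0 0 0 0 0 0 0"

```text
clock: 14.6
eef_pos: [614.0, 75.3, 28.5]
tcp_rot: [-1.567, 1.133, -0.174]
contact_force: [-0.8, 1.2, 0.7]
opening: 0.0
```

>>> jog_arm --pt "0 0 0 0.04 -0.09 0 0" --pt "0 0 0 0 0 0 0"

```text
clock: 14.8
eef_pos: [614.6, 75.3, 28.4]
tcp_rot: [-1.568, 1.134, -0.174]
contact_force: [-5.7, 2.6, 3.4]
opening: -0.005
```

>>> jog_arm --pt "0 0 0 0.04 -0.09 0 0" --pt "0 0 0 0 0 0 0"

```text
clock: 15.0
eef_pos: [614.9, 75.2, 28.3]
tcp_rot: [-1.568, 1.134, -0.175]
contact_force: [-9.3, 3.9, 6.2]
opening: -0.001
```

```bash
python3 -c "
from look import *
plan(25,[-107,0,66])"
```

```text
q [ 0.22  0.43  2.11 -0.69  0.26 -0.53] I tcp [-6.6 -0.3 28.3] F [-9.9  2.3  6.2] op -0.001
turn [-0.16  0.    0.  ] shift in final tool cm [-5.79  7.5   0.03] in cur [-5.79  7.5   0.01] ik [ 0.31  0.19  2.36 -0.8   0.28 -0.35]
```

The force climbs to 10 N, about twice the sliding force, with the TCP stopped well short of the end of travel, so the carriage has stopped dead. I'll do one firmer confirming push and then back away.

>>> jog_arm --pt "0 0 0 0.06 -0.14 0 0" --pt "0 0 0 0 0 0 0"

```text
clock: 15.2
eef_pos: [615.4, 75.0, 28.2]
tcp_rot: [-1.569, 1.135, -0.175]
contact_force: [-17.2, 8.0, 13.4]
opening: 0.002
```

>>> jog_arm --pt "0 0 0 -0.13 0.27 0 0" --pt "0 0 0 -0.42 0.9 0 0" --pt "0 0 0 -0.85 1.8 0 0" --pt "0 0 0 -1.27 2.7 0 0" --pt "0 0 0 -1.27 2.7 0 0" --pt "0 0 0 -2 1.3 0 0" --pt "0 0 0 -3 0 0 0" --pt "0 0 0 -4 0 0 0" --pt "0 0 0 -4 0 0 0" --pt "0 0 0 -3 0 0 0" --pt "0 0 0 -1 0 0 0" --pt "0 0 0 0 0 0 0"

```text
clock: 16.4
eef_pos: [444.7, 106.2, 178.8]
tcp_rot: [-1.563, 1.13, -0.169]
contact_force: [-0.4, -0.4, 0.3]
opening: -0.001
```

```bash
python3 -c "
from look import *
p,Q=look('b1')
cv2.imwrite('pics/b1f.png',p[:,:,::-1])
t,d=r.grab_frame('top');np.savez('pics/b1t.npz',p=t,d=d)
cv2.imwrite('pics/b1t.png',cv2.resize(t[140:280,200:340],None,fx=4,fy=4,interpolation=cv2.INTER_CUBIC)[:,:,::-1])"
```

```text
q [ 0.43 -0.09  2.29 -0.43  0.61 -0.65] I tcp [-179.6    0.7  178.8] F [-0.3 -0.4  0.3] op -0.001
turn [-0.19  0.12  0.24] shift in final tool cm [15.16 -1.81 -0.07] in cur [15.17 -1.75 -0.09] ik [ 0.31  0.19  2.36 -0.8   0.28 -0.35]
```

View pics/b1.png

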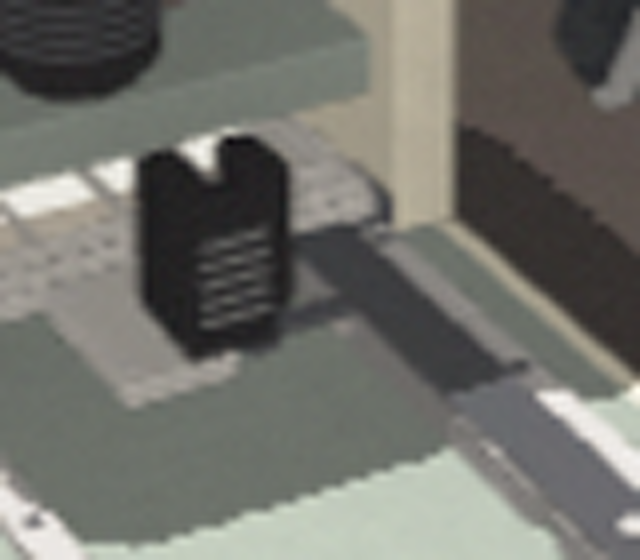

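View pics/b1f.png

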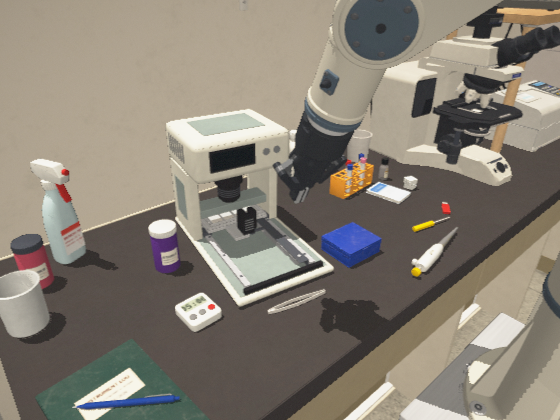

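View pics/b1t.png

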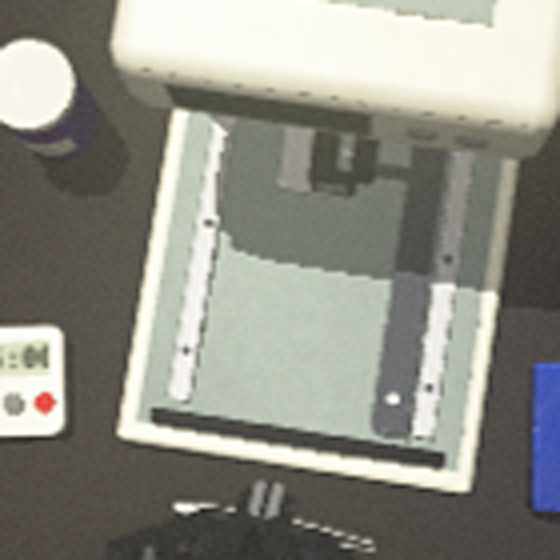

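Run:
```python
from h import *
ims=[]
for f,x0 in(('top0',-107),('b1t',4)):
    p=np.load(f'pics/{f}.npz')['p']
    xs=np.arange(x0-60,x0+40,0.25);ys=np.arange(40,-60,-0.25)
    G=np.stack(np.meshgrid(xs,ys),-1);W=toW(np.c_[G.reshape(-1,2),np.full(G[...,0].size,87.)])
    uv=proj('top',W).astype(np.float32).reshape(*G.shape[:2],2)
    im=cv2.remap(p,uv[...,0],uv[...,1],cv2.INTER_CUBIC)
    im=np.clip(im*(1.0 if f=='top0' else 1.8),0,255).astype(np.uint8)
    for k in range(0,100,10): cv2.line(im,(0,k*4),(400,k*4),(255,0,0)if k==40 else(0,140,0),1);cv2.line(im,(k*4,0),(k*4,400),(0,140,0),1);cv2.putText(im,str(x0-60+k),(k*4,8),0,.3,(255,255,0))
    ims.append(im)
cv2.imwrite('pics/cmp.png',np.hstack(ims)[:,:,::-1])
z=np.load('pics/b1.npz');Q=toI(cloud('scene',z['d']))
z0=np.load('pics/scene0.npz');Q0=toI(cloud('scene',z0['d']))
for nm,q,p in(('now',Q,z['p']),('start',Q0,z0['p'])):
    m=(p.max(2)<60)&(abs(q[...,1])<12)&(q[...,2]>50)&(q[...,2]<80)&(q[...,0]>-150)&(q[...,0]<20)
    print(nm,'plate face x',np.percentile(q[m][:,0],[5,25,50]).round(1),m.sum())
    m=(p.max(2)<70)&(q[...,2]>70)&(q[...,2]<90)&(abs(q[...,1])<35)&(q[...,0]>-150)&(q[...,0]<30)
    print('  y extent',np.percentile(q[m][:,1],[1,3,97,99]).round(1))
    # tray top plane: white slides / tray
    g=p.min(2)
    m=(q[...,2]>40)&(q[...,2]<58)&(abs(q[...,1])<60)&(q[...,0]>(-60 if nm=='start' else 48))&(q[...,0]<(20 if nm=='start' else 64))
    A=q[m];c=np.linalg.lstsq(np.c_[A[:,:2],np.ones(len(A))],A[:,2],rcond=None)[0];print('  tray',len(A),'z',np.median(A[:,2]).round(1),'slopes',c.round(3))
# bystanders shift
a,b=z0['p'].astype(int),z['p'].astype(int)
for nm,s in(('timer',np.s_[290:330,172:225]),('box',np.s_[222:266,320:382]),('forceps',np.s_[286:314,266:328]),('jar',np.s_[218:274,146:182])): print(nm,np.abs(a[s]-b[s]).mean().round(2))
```

```text
now plate face x [-15.1 -14.  -13.4] 60
  y extent [-19.7 -18.6  16.6  17. ]
  tray 117 z 44.7 slopes [-4.9000e-02 -5.0000e-03  4.7652e+01]
start plate face x [-127.6 -126.8 -126. ] 80
  y extent [-20.4 -19.1  16.3  16.6]
  tray 1009 z 43.8 slopes [ 3.0000e-03 -1.0000e-03  4.4087e+01]
timer 2.62
box 2.68
forceps 4.17
jar 2.66
```

View pics/cmp.png

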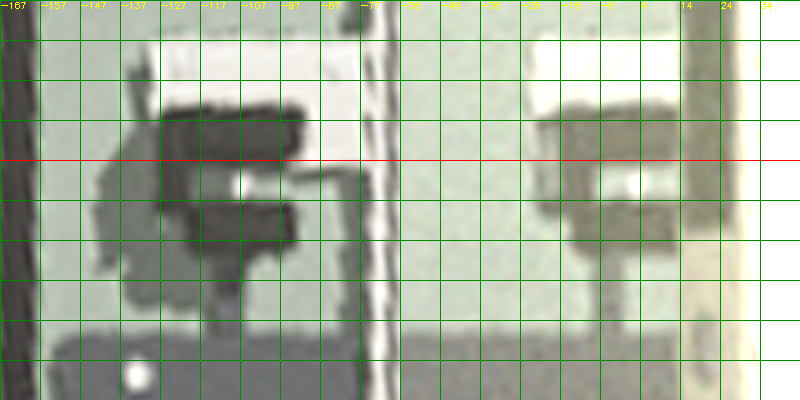

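Compared with the start, the squeezed half of the grip is back at its rest position: the two halves span the same y extent. The carriage has moved about 112.5 mm, within the 102–118 mm range. The tray is flat at its seated height, and the bystanders have not moved. Handing in.

```bash
python3 -c "
from rig import r
print(r.sense()['clock']);print(r.sign_off())"
```

```text
16.5
the job is handed in; nothing more can be done
None
```

The carriage is at the reading end with its catch snapped home, about 112.5 mm in. I handed the job in at 16.5 s. I squeezed the grip with the tool leaned back about 25°, which is less than the 35–45° you suggested. At 40° the arm would have had to swing its wrist round to a different posture. I slid the carriage to about 84 mm, released it, and pushed the thumb plate with shut fingers until it stopped.

**Locked:** Pushing took about 5 N. The force then fell to zero as the roller dropped in, and after about 3 mm of play it rose to about 23 N total with under 1 mm of TCP movement. I did not test the lock by pulling back. Both camera views show the squeezed half back at its rest width.

**Tray and surroundings:**
- The visible part of the tray is still at its seated height (about 44–45 mm). A plane fitted through it came out tilted by about 3°, against level at the start, but that strip was narrow and partly shaded, so I put this down to noise.
- The only contact forces came from the grip and thumb plate, so the lens housing was not knocked.
- The timer, slide box and jar pictures match the start. The forceps picture differed a little more, probably from the arm's shadow, since nothing touched it.

**Disagreements:**
- The shut fingertips looked about 35 mm short of the reported TCP. My first push at the thumb plate therefore met nothing, and I lowered the tool by camera and force before pushing again.
- The squeezed grip read 27 mm wide instead of 30 mm.

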